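# Clear the cap box and try its flap

## Robot

A 6-joint arm with a two-finger parallel gripper is mounted at the origin on the work surface. World frame = base frame: x ahead of the robot, y to its left, z up, the work surface at z = 0. Lengths are in m, angles in rad, forces in N, time in s.
With the tool pointing down it reaches from about 0.3 to 0.825 m from the base axis. Payload 5.4 kg.
Tool frame: the origin (TCP) lies at the very end of the fingers, on their centre line; the grasp point (between the pads) lies 19 mm behind it; z points along the fingers, y is the line along which they close (so a half turn about z gives the same grasp; the last joint's range is limited). The gripper opens to 92 mm and grips with 3 to 60 N. Pads are 20 mm wide; open, the fingers measure 128 mm over their backs; the gripper's body (75 mm by 189 mm) begins 69 mm behind the grasp point.
Start: joints at [1.133, 0.158, 1.597, -0, 1.386, -0.21], TCP at [0.13, 0.56, 0.215] pointing down, gripper open.
Joint ranges: [-2.91, 2.91], [-0.94, 2.29], [0.18, 2.7], [-1.29, 4.43], [0.17, 2.64], [-3, 3]. Speed limits (rad/s): [2.57, 2.57, 3.14, 3.14, 3.14, 3.14].

## Interface

Orientations are given as a unit quaternion [w, x, y, z].
In Python, from rig import arm, imaging, finder gives the robot as it stands. Calls block until the motion is done:
- arm.move_ptp(position, orientation): joint-space move of the TCP to a pose.
- arm.move_linear(position, vel=0.15, ori=None): straight line of the TCP; ori=None keeps the orientation; vel is the mean speed in m/s.
- arm.move_joints(angles): joint-space move.
- arm.set_gripper(opening, effort=None): opening from 0.0 (shut) to 1.0 (fully open); effort is the grip in N (None keeps the last); returns when the fingers have stopped.
- arm.sleep(seconds).
- arm.inverse_kinematics(position, orientation): joint angles nearest the present ones, or None.
- imaging.snapshot(name): name is "scene" or "top" or "wrist"; returns (picture, depth): 420x560x3 uint8, red, green, blue; 420x560 float32, m along the optical axis (not along the pixel's ray), 0 where there is no reading.
- imaging.camera_params(name): a dict with "fx", "fy", "cx", "cy" (pixels), "distortion" ([k1, k2, p1, p2, k3] as OpenCV has them; the pictures are not rectified), "position" and "attitude" of the camera in the world. Camera axes: x right, y up, looking along -z (the intrinsics and any distortion apply to the point x, -y, -z); pixel columns grow to the right and rows downward; lengths in m; the calibration is good to about 2 mm. A picture is of the moment at which its call begins: read the wrist's pose just before it. camera_params takes no time and is no camera call; for the wrist camera it gives the pose at the moment of the call.
A pose or a line that the arm cannot do raises arm.MotionError and nothing moves.
- arm.hand_in(): hands the job in; it is judged then, once.
Trained networks look in the newest picture that a camera, given by its name, has taken for a name from the list of things; names that differ only in an ending like _2 or _b are one class to them, and where a whole thing is asked for, a point or a joint stands for the part that bears it (a point fixed in the world has none). Each returns a list of dicts, best first, with "score" (0 to 1); they miss things now and then, are a little off and sometimes report something else, mostly with a low value. They report only what shows in the picture. A call takes as long as a camera call. They do not tell look-alikes from the thing itself.
- finder.recognise(camera, target): "bbox" ([left, top, right, bottom] as shares, 0 to 1, of the picture: columns of its width, rows of its height, round what is visible of it).
Readings, each from a call of its own:
- arm.current_t(): time.
- arm.current_q(): joint angles.
- arm.current_dq(): joint speeds.
- arm.current_effort(): joint torques, N m.
- arm.current_ee_pos(): TCP position.
- arm.current_tcp_rot(): TCP orientation.
- arm.current_force(): force on the tool from outside, world axes, zero at the start.
- arm.current_torque(): the same for the moment, N m.
- arm.current_finger_gap(): opening from 0.0 (shut) to 1.0 (fully open).
- arm.current_finger_force(): force on a finger pad.
Only numpy, scipy, OpenCV 4.12 (cv2) and the standard library are available. Lean on these libraries where they do the work, as an engineer would, in place of code of your own. Each camera call takes 0.05 s, during which the arm holds its last target. There are 200 camera calls.

## Task

A thin glass dasher bottle has been left standing in front of the green cap box: pick it up gently, never gripping it harder than 15 newtons, and set it down softly, upright and wholly on the rubber bar mat beside the other bottle, without knocking that one. Then, with the bottle out of the way and nothing in the gripper, try the cap box's red spring flap: push it in by about 30 degrees with no more than 15 newtons, and let it come back slowly with the finger until it is shut, so that it never snaps. Leave the other bottle, the tankard and the opener where they are.

Things in the scene. Friction and masses are not known exactly. Their poses are not given: they have to be found in the camera images.
- bottle: bottle to move: amber glass, paper band, standing in front of the cap box. Origin: centre of its underside, z up. Body 60 mm across up to 85 mm, shoulder narrowing to a straight neck 28 mm across from 108 to 150 mm, steel spout to 168 mm (look only). 0.2 to 0.33 kg. Thin glass: grip with 15 N or less (both fingers' forces added: 40 N at the very most), 40 N on landing
- partner: an identical bottle that already stands on one half of the mat; leave it. Origin at the centre of its underside
- mat: square rubber bar mat, fixed, 200 x 200 mm, 8 mm thick, black with grey ribs. Origin at the centre of its underside, x and y along its sides, z up. It lies to the left or the right of the cap box, nearer the robot
- capbox: green steel box, fixed, 130 mm deep (x), 160 wide (y), 140 high, on a dark wood backboard 220 wide, 160 high. Origin: centre of the box's underside; front faces its own -x, to the robot. Front wall 80 mm high at x = -65; from there it slopes up at 30 degrees to a ledge from x = 31, z = 140. Hollow below the flap. At most 15 N on box or flap
- flap (a joint): angle of the red flap: 0 shut (lying in the slope), grows as it is pushed down into the box, stop at 0.9 rad. A spring shuts it: about 2 N at the press point to start, 5 N at 0.5 rad
- flap_hinge (a point): middle of the flap's hinge line, which runs along the box's y at its x = 30 mm, z = 135 mm: the upper edge of the flap. The flap is a plate 100 mm long down the slope, 118 mm wide, 4 mm thick
- flap_press (a point): a good point to press: on the flap's upper face, mid-width, 65 mm down from the hinge; moves with the flap
- tankard: pewter tankard, 100 mm across the foot, 110 mm high, handle at its +y. Origin at the centre of its underside. On the side of the box where the mat is not; leave it
- opener: bone-handled bottle opener lying flat, 160 mm long along its x, 38 mm wide, 18 mm high. Origin mid-length on its underside. Leave it; it lies beyond the tankard
Not all that is in view belongs to the job. Leave any blue look-alike of the partner alone. What is shaped like the bottle but blue is not meant.

How it is judged:
On the way, in this order (a step that is already met when the one before it is completed fails the run):
1. the bottle stands released and at rest, upright and wholly on the mat (x of bottle in the frame of mat between -0.078 and 0.078 m and y of bottle in the frame of mat between -0.078 and 0.078 m and z of bottle in the frame of mat between 0.004 and 0.012 m and angle between bottle's own z axis and vertical below 0.1 rad and linear speed of bottle below 0.02 m/s and contact force between the fingers and bottle below 0.1 N), for 0.2 s.
2. the flap is pushed in by at least 0.4 rad (23 degrees) with the bottle left standing (value of joint flap above 0.4 rad and contact force between the fingers and capbox above 0.3 N and contact force between the fingers and bottle below 0.1 N).
3. the flap is back shut (value of joint flap below 0.06 rad), for 0.2 s.
At the end, for the whole second after the job is handed in: The bottle stands upright (within 0.1 rad) and at rest on the mat, its centre no more than 78 mm from the mat's centre along either side; the flap is shut (under 0.06 rad); the partner bottle has moved under 20 mm and stands upright, tankard and opener have moved under 30 mm (all of step 1 and value of joint flap below 0.06 rad and angle between partner's own z axis and vertical below 0.1 rad and distance of partner from where it was at the start of the episode below 0.02 m and distance of each of tankard, opener from where it was at the start of the episode below 0.03 m); the robot touches nothing.
It fails at once if the fingers squeeze the bottle: more than 40 N, both fingers' forces added (contact force between the fingers and bottle above 40 N).
It fails at once if the bottle meets the mat with more than 40 N, is tipped by more than 0.5 rad, or is dropped (out of the fingers, faster than 0.45 m/s: a fall of about 10 mm) (contact force between bottle and mat above 40 N or angle between bottle's own z axis and vertical above 0.5 rad or (contact force between the fingers and bottle below 0.05 N and linear speed of bottle above 0.45 m/s)).
It fails at once if cap box or flap is loaded with more than 15 N (contact force between anything else and capbox above 15 N).
It fails at once if the flap snaps back (faster than 3 rad/s) (velocity of joint flap below -3 rad/s).
It fails at once if the partner bottle is pushed 20 mm or more, or the tankard or the opener 30 mm or more (distance of partner from where it was at the start of the episode above 0.02 m or distance of any of tankard, opener from where it was at the start of the episode above 0.03 m).
It also fails if it takes over 64 s, if anything falls off the work surface, if the arm or the gripper's body presses on something with over 40 N, if the wrist force passes 120 N, or if a joint passes its speed limit or range.

## Working session

There is one attempt and no reset: what is moved stays moved. The work goes in short steps, each a Python script; the robot and the scene stay as the last script left them, time stands still between calls to the robot, and variables do not carry over. Pictures are saved under pics/ and viewed, at most 10 in all, crops included, and the job is handed in when it is done.

```bash
mkdir -p pics; ls; cat > h.py <<'E'
from rig import arm, imaging, finder
import numpy as np, cv2
from scipy.spatial.transform import Rotation as R
def cam(n):
    p=imaging.camera_params(n); a=p['attitude']
    a=np.array(a,float)
    M=a if a.shape==(3,3) else R.from_quat([a[1],a[2],a[3],a[0]]).as_matrix()
    K=np.array([[p['fx'],0,p['cx']],[0,p['fy'],p['cy']],[0,0,1.]])
    return K,np.array(p['distortion'],float),np.array(p['position'],float),M
def cloud(n,pic=None):
    K,D,P,M=cam(n); im,d=imaging.snapshot(n)
    v,u=np.mgrid[0:420,0:560]
    uv=cv2.undistortPoints(np.stack([u,v],-1).reshape(-1,1,2).astype(float),K,D).reshape(420,560,2)
    c=np.stack([uv[...,0]*d,-uv[...,1]*d,-d],-1)
    w=c@M.T+P; w[d==0]=np.nan
    if pic: cv2.imwrite('pics/'+pic,im[...,::-1])
    return im,w
E
python3 - <<'E'
from h import *
print(imaging.camera_params('scene')); print(imaging.camera_params('top'))
for n in ('scene','top'):
    im,w=cloud(n,n+'1.png'); np.savez(n+'1.npz',im=im,w=w)
    for t in ('bottle','partner','mat','capbox','tankard','opener','flap'):
        for r in finder.recognise(n,t)[:3]:
            b=np.array(r['bbox'])*[560,420,560,420]
            print(n,t,round(r['score'],2),b.round())
print(arm.current_t())
E
```

```text
pics
{'fx': 539.1281556477566, 'fy': 539.1281556477566, 'cx': 279.48625312740614, 'cy': 209.98568528150022, 'distortion': array([0.05022342, 0.        , 0.        , 0.        , 0.        ]), 'position': array([ 1.44914008, -0.07018384,  1.33996165]), 'attitude': array([0.73428289, 0.23464981, 0.19994794, 0.60480487])}
{'fx': 506.15216834260104, 'fy': 506.15216834260104, 'cx': 272.2842999894476, 'cy': 207.7929225185434, 'distortion': array([-0.187661,  0.      ,  0.      ,  0.      ,  0.      ]), 'position': array([0.44407322, 0.09939174, 1.60021085]), 'attitude': array([ 0.71661202,  0.03137812, -0.02607211, -0.69627787])}
scene bottle 0.97 [190. 188. 213. 232.]
scene bottle 0.83 [222. 186. 248. 229.]
scene partner 0.92 [399. 151. 426. 196.]
scene partner 0.68 [359. 160. 383. 204.]
scene mat 0.68 [314. 175. 388. 227.]
scene capbox 0.82 [208. 229. 294. 306.]
scene tankard 0.9 [114. 192. 164. 235.]
scene tankard 0.21 [224. 188. 245. 229.]
scene opener 0.66 [135. 236. 174. 278.]
scene flap 0.74 [218. 233. 271. 260.]
top bottle 0.93 [342. 223. 361. 241.]
top bottle 0.8 [312. 217. 331. 235.]
top partner 0.95 [130. 221. 156. 244.]
top partner 0.68 [175. 219. 197. 237.]
top mat 0.89 [170. 191. 246. 268.]
top capbox 0.79 [284. 134. 354. 201.]
top tankard 0.89 [386. 232. 429. 266.]
top opener 0.55 [383. 188. 411. 235.]
top opener 0.42 [300. 158. 344. 195.]
top flap 0.68 [300. 159. 343. 193.]
0.8
```

```bash
python3 -c "
import cv2,numpy as np
a=cv2.imread('pics/top1.png')[110:290,100:460];a=cv2.resize(a,None,fx=2,fy=2,interpolation=3)
b=cv2.imread('pics/scene1.png')[130:320,100:460];b=cv2.resize(b,(600,316)) 
c=np.zeros((600,720,3),np.uint8);c[:316,:600]=b;c[316:,:]=cv2.resize(a,(720,360))[:284]
cv2.imwrite('pics/c1.png',c)
w=np.load('top1.npz')['w'];im=np.load('top1.npz')['im']
for n,u,v in [('b1',351,232),('b2',321,226),('p1',143,232),('p2',186,228),('tank',407,249),('box ledge',319,150)]: print(n,w[v,u].round(3),im[v,u])
"
```

```text
b1 [ 0.5   -0.122  0.111] [ 9 35 75]
b2 [ 0.514 -0.029  0.151] [114 107  90]
p1 [nan nan nan] [10 46 98]
p2 [0.498 0.365 0.118] [58 28  4]
tank [ 0.454 -0.319  0.006] [181 173 155]
box ledge [ 0.736 -0.02   0.143] [ 54 106  68]
```

View pics/c1.png

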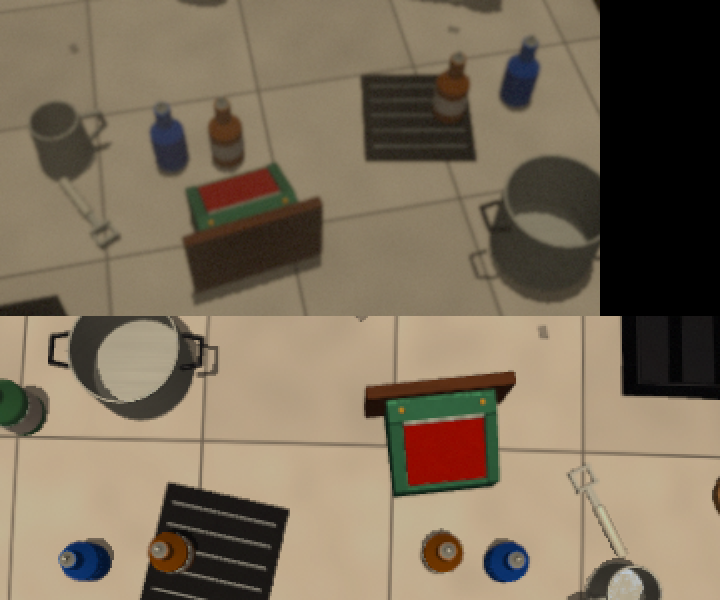

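The picture shows the amber bottle at top pixel (321,226) with a blue look-alike at (351,232). The amber partner at (186,228) stands on the left half of the mat.

```bash
cat > fit.py <<'E'
import numpy as np,cv2
from scipy.optimize import least_squares
D={n:np.load(n+'1.npz') for n in('top','scene')}
W=np.concatenate([D[n]['w'].reshape(-1,3) for n in D]); I=np.concatenate([D[n]['im'].reshape(-1,3) for n in D]).astype(int)
ok=~np.isnan(W[:,0]);W,I=W[ok],I[ok]
def rp(z):
    return np.interp(z,[0,.085,.108,.15],[.03,.03,.014,.014])
for n,c in(('bottle',(.51,-.03)),('blue',(.5,-.122)),('partner',(.498,.365)),('bluep',(.49,.47))):
    m=(np.hypot(*(W[:,:2]-c).T)<.055)&(W[:,2]>.025)&(W[:,2]<.148);P=W[m]
    f=lambda x:np.hypot(P[:,0]-x[0],P[:,1]-x[1])-rp(P[:,2])
    s=least_squares(f,c,loss='soft_l1',f_scale=.003);print(n,m.sum(),s.x.round(4),np.median(abs(s.fun)).round(4))
w=D['top']['w'];im=D['top']['im'].astype(int)
m=(im.max(-1)<75)&(w[...,2]<.02)&(w[...,0]>.35)&(w[...,0]<.65)&(w[...,1]>.15)&(w[...,1]<.44)
m=cv2.morphologyEx(m.astype(np.uint8),cv2.MORPH_OPEN,np.ones((3,3)))
P=w[(m>0)][:,:2];print('mat',cv2.minAreaRect((P*1000).astype(np.float32)))
# box: flap red
r=(im[...,0]>110)&(im[...,1]<40)&(im[...,2]<40);P=w[r];P=P[~np.isnan(P[:,0])];P=P[(P[:,0]>.5)&(P[:,0]<.8)&(abs(P[:,1])<.15)]
print('flap',len(P),P.mean(0),cv2.minAreaRect((P[:,:2]*1000).astype(np.float32)),np.percentile(P[:,2],[2,98]))
g=(im[...,1]>im[...,0]+15)&(im[...,1]>im[...,2]+10)&(w[...,2]>.07)&(w[...,0]>.5)&(abs(w[...,1])<.2)
P=w[g];print('green',len(P),cv2.minAreaRect((P[:,:2]*1000).astype(np.float32)),np.percentile(P[:,2],[2,98]))
t=(abs(W[:,2]-.1)<.015)&(W[:,1]<-.2)&(W[:,0]<.7)&(W[:,0]>.3);print('tank',W[t].mean(0),W[t].min(0),W[t].max(0))
E
python3 fit.py
```

```text
bottle 812 [ 0.5121 -0.0366] 0.0014
blue 852 [ 0.5019 -0.1357] 0.0014
partner 846 [0.5012 0.3772] 0.0024
bluep 755 [0.4829 0.5149] 0.0014
mat ((496.7800598144531, 318.5262145996094), (198.80429077148438, 197.9778289794922), 78.84398651123047)
flap 1139 [ 0.66044935 -0.033927    0.11067105] ((665.845458984375, -40.63068389892578), (92.33682250976562, 131.214599609375), 8.046876907348633) [0.08651177 0.13529199]
green 1125 ((676.3356323242188, -34.07322692871094), (132.7786407470703, 165.60015869140625), 7.067305564880371) [0.0756774 0.1453118]
tank [ 0.45984669 -0.31336031  0.10053644] [ 0.41402891 -0.36600044  0.08506954] [ 0.50898404 -0.24226872  0.11497543]
```

```bash
cat >> h.py <<'E'
from scipy.optimize import least_squares
def q(M): x=R.from_matrix(M).as_quat(); return [x[3],x[0],x[1],x[2]]
def rp(z): return np.interp(z,[0,.085,.108,.15],[.03,.03,.014,.014])
def fitb(w,c):
    P=w.reshape(-1,3);P=P[~np.isnan(P[:,0])]
    P=P[(np.hypot(*(P[:,:2]-c).T)<.05)&(P[:,2]>.025)&(P[:,2]<.148)]
    s=least_squares(lambda x:np.hypot(P[:,0]-x[0],P[:,1]-x[1])-rp(P[:,2]),c,loss='soft_l1',f_scale=.003)
    return s.x,len(P),np.median(abs(s.fun))
QA=q(np.array([[0,1,0],[1,0,0],[0,0,-1.]]))
QB=q(np.array([[0,-1,0],[-1,0,0],[0,0,-1.]]))
E
python3 - <<'E'
from h import *
for Q in(QA,QB):
    for p in([.512,-.037,.3],[.481,.2655,.12]): print(np.round(arm.inverse_kinematics(p,Q),2))
qa=[arm.inverse_kinematics([.512,-.037,.3],Q) for Q in (QA,QB)]
k=int(abs(qa[1][5])<abs(qa[0][5])); Q=(QA,QB)[k]; print(k)
arm.move_ptp([.48,-.037,.32],Q)
print(arm.current_t())
im,w=cloud('wrist','w1.png'); np.savez('w1.npz',im=im,w=w)
print(fitb(w,np.array([.512,-.037])),arm.current_force(),arm.current_t())
E
```

```text
[-0.31 -0.05  1.64 -0.    1.54 -0.31]
[ 0.28  0.18  1.76 -0.    1.19  0.28]
[-0.31 -0.05  1.64 -0.    1.54  2.83]
[ 0.28  0.18  1.76 -0.    1.19 -2.86]
0
3.2833
(array([ 0.51263134, -0.03499035]), 1206, np.float64(0.0003989733394134283)) [ 0.08054098 -0.01768116  0.57163061] 3.3333
```

View pics/w1.png

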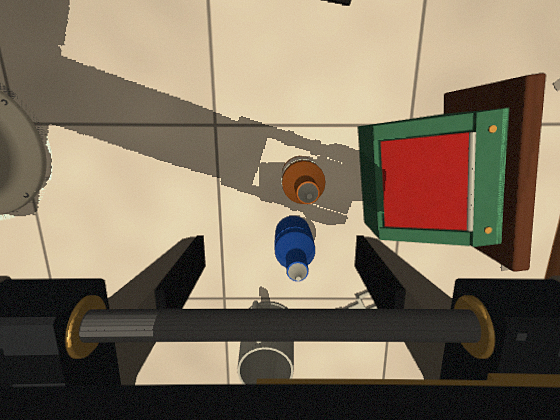

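The wrist view shows the amber bottle at (303,182), the blue one at (295,245), and the box with its red flap at (428,182). I'll grasp at the fitted axis.

```bash
python3 - <<'E'
from h import *
d=np.load('w1.npz');im=d['im'].astype(int);w=d['w']
r=(im[...,0]>120)&(im[...,1]<60)&(im[...,2]<60);r[:, :370]=0;P=w[r];P=P[~np.isnan(P[:,0])]
c=P.mean(0);n=np.linalg.svd(P-c)[2][2];n*=np.sign(n[2]);print('flap c',c,'n',n,'tilt',np.degrees(np.arccos(n[2])),'yaw',np.degrees(np.arctan2(-n[1],-n[0])),cv2.minAreaRect((P[:,:2]*1000).astype(np.float32)),np.percentile(P[:,2],[1,99]))
x,y=.5126,-.0350
arm.move_linear([x,y,.32],.15)
arm.move_linear([x,y,.112],.12)
print('F',arm.current_force(),arm.current_t())
arm.set_gripper(0.0,effort=6)
arm.sleep(.2)
print('grip',arm.current_finger_gap()*92,arm.current_finger_force(),arm.current_force(),arm.current_t())
arm.move_linear([x,y,.118],.02)
print(arm.current_finger_gap()*92,arm.current_finger_force(),arm.current_force(),arm.current_t())
E
```

```text
flap c [ 0.66471662 -0.02975023  0.11261363] n [-0.49131277 -0.06934521  0.86821829] tilt 29.747750713796993 yaw 8.033813608388547 ((679.2140502929688, -37.80127716064453), (117.73340606689453, 133.2841339111328), 7.811239719390869) [0.08753888 0.13468355]
F [ 0.02506673  0.54722248 -0.04930905] 5.5833
grip 28.22833968865471 6.0008010736783035 [ 0.37924357 -1.66221064  0.12426659] 6.7583
27.783697381968015 5.990751874633133 [-0.09156061  0.26023942 -3.16674551] 7.2083
```

```bash
python3 - <<'E'
from h import *
x,y=.5126,-.0350; X,Y=.481,.2655
arm.move_linear([x,y,.165],.06)
print(arm.current_force(),arm.current_finger_force(),arm.current_finger_gap()*92,arm.current_t())
arm.move_linear([X,Y,.165],.1)
arm.sleep(.3); f0=arm.current_force(); print(f0,arm.current_finger_force(),arm.current_t())
im,w=cloud('wrist','w2.png'); np.savez('w2.npz',im=im,w=w)
arm.move_linear([X,Y,.128],.05); arm.sleep(.2)
f0=arm.current_force()[2]; z=.128
while z>.112:
    z-=.001; arm.move_linear([X,Y,z],.01); f=arm.current_force()[2]
    print(round(z,4),round(f,2),end='; ')
    if f-f0>1.2: break
print(arm.current_force(),arm.current_torque(),arm.current_finger_force(),arm.current_t())
E
```

```text
[ 0.28303864  0.6283349  -2.25163364] 5.990694763313513 28.008323046253693 8.1417
[ 0.60061096 -0.05014803 -1.66650044] 5.99081670952728 11.6167
0.127 -2.07; 0.126 -2.55; 0.125 -1.72; 0.124 -1.1; 0.123 -2.57; 0.122 -1.95; 0.121 -2.16; 0.12 -1.71; 0.119 5.15; [-2.02480126 -0.36784077  5.15168241] [-0.20340647  0.53009499 -0.05739087] 6.024418955203146 15.0083
```

View pics/w2.png

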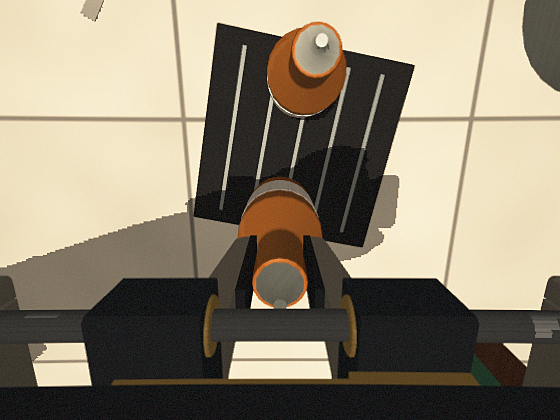

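The carried bottle is over the free half of the mat, upright, and has landed at TCP z 0.119 as expected. Next I release it.

```bash
python3 - <<'E'
from h import *
X,Y=.481,.2655
arm.move_linear([X,Y,.1197],.01)
print(arm.current_force())
for o in(.34,.4,.6,.8): arm.set_gripper(o)
arm.sleep(.2); print(arm.current_finger_force(),arm.current_force(),arm.current_t())
arm.move_linear([X,Y,.32],.12)
arm.move_linear([X-.03,Y-.03,.34],.12)
im,w=cloud('wrist','w3.png')
w2=w.copy();w2[...,2]-=.008
b=fitb(w2,np.array([X,Y]));p=fitb(w2,np.array([.501,.377]));print(b,p)
im=im.astype(int)
m=(im.max(-1)<75)&(abs(w[...,2]-.008)<.006)&(abs(w[...,0]-.5)<.15)&(abs(w[...,1]-.32)<.15)
P=w[m][:,:2];print('mat',cv2.minAreaRect((P*1000).astype(np.float32)),arm.current_t())
a=np.radians(-11.16);c=np.array([.4968,.3185]);print((b[0]-c)@np.array([[np.cos(a),-np.sin(a)],[np.sin(a),np.cos(a)]]))
E
```

```text
[-2.00172128 -0.20538325  2.11929824]
0.0 [-0.175438    0.9144633  -0.40554158] 16.9333
(array([0.48125894, 0.26563789]), 1099, np.float64(0.0004025571252204464)) (array([0.50100599, 0.37899127]), 1531, np.float64(0.0003709383529231884))
mat ((499.2132568359375, 320.5301513671875), (199.6206817626953, 199.35438537597656), 78.85678100585938) 19.3417
[-0.00501575 -0.05487048]
```

View pics/w3.png

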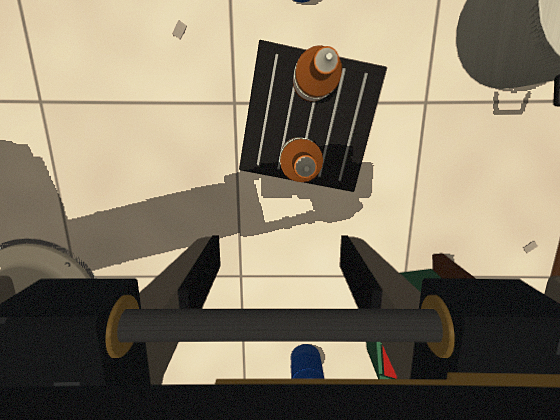

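The bottle stands released on the mat, at mat-frame (-5, -57) mm, with the partner undisturbed. Now the flap.

```bash
cat >> h.py <<'E'
psi=np.radians(7.6); e=np.array([np.cos(psi),np.sin(psi),0]); ez=np.array([0,0,1.]); ey=np.cross(ez,e)
C=np.array([.6647,-.033,.1126])
H=C+.05*(np.cos(np.pi/6)*e+.5*ez)
a=np.radians(38); tz=np.sin(a)*e-np.cos(a)*ez
def Qf(s): y=s*ey; return q(np.column_stack([np.cross(y,tz),y,tz]))
def pp(th,back=0.): b=np.pi/6+th; return H-.065*(np.cos(b)*e+np.sin(b)*ez)-back*tz
E
python3 - <<'E'
from h import *
for s in(1,-1):
    for p in(pp(0,.15),pp(0,.03),pp(.55)):
        k=arm.inverse_kinematics(p,Qf(s)); print(s,p.round(3),None if k is None else np.round(k,2))
arm.set_gripper(0.,effort=5)
print(arm.current_finger_gap(),arm.current_t())
E
```

```text
1 [ 0.56  -0.047  0.223] [-0.53 -0.36  2.2   0.54  0.83 -2.5 ]
1 [ 0.634 -0.037  0.129] [-0.42 -0.    2.1   0.66  0.56 -2.6 ]
1 [ 0.677 -0.031  0.08 ] [-0.37  0.2   2.    0.74  0.45 -2.67]
-1 [ 0.56  -0.047  0.223] [-0.53 -0.36  2.2   0.54  0.83  0.64]
-1 [ 0.634 -0.037  0.129] [-0.42 -0.    2.1   0.66  0.56  0.54]
-1 [ 0.677 -0.031  0.08 ] [-0.37  0.2   2.    0.74  0.45  0.47]
0.0032037137059307058 20.4583
```

```bash
python3 - <<'E'
from h import *
Q=Qf(-1)
print(imaging.camera_params('wrist')['position']-np.array(arm.current_ee_pos()))
arm.move_linear([.47,.1,.34],.15)
arm.move_ptp(pp(0,.15),Q)
print(arm.current_ee_pos(),imaging.camera_params('wrist')['position']-np.array(arm.current_ee_pos()),arm.current_t())
im,w=cloud('wrist','w4.png')
im=im.astype(int)
r=(im[...,0]>100)&(im[...,1]<60)&(im[...,2]<60);P=w[r];P=P[~np.isnan(P[:,0])];P=P[(abs(P[:,2]-.11)<.035)]
if len(P)>50:
    c=P.mean(0);n=np.linalg.svd(P-c)[2][2];n*=np.sign(n[2]);L=(P-H)@np.column_stack([e,ey,ez])
    print('flap',len(P),c,n,np.degrees(np.arccos(n[2])),'ybox',np.percentile(L[:,1],[1,99]),'xbox',np.percentile(L[:,0],[1,99]),'z',np.percentile(L[:,2],[1,99]))
    N=np.array([.5,0,0]);print('plane off H',np.median((P-H)@(-.5*e+.866*ez)))
print(arm.current_force(),arm.current_t())
E
```

```text
[0.00058697 0.07361605 0.17013826]
[ 0.56082431 -0.04621643  0.22449478] [-0.04687479 -0.00488201  0.17857479] 22.3583
flap 9588 [ 0.66284223 -0.03238342  0.11143939] [-0.49454157 -0.06787683  0.86649949] 29.94562851282825 ybox [-0.05693389  0.05861935] xbox [-0.08702905 -0.00466392] z [-0.05042469 -0.00276046]
plane off H -0.00012329113939999083
[ 0.11882842 -0.69908616  0.35583215] 22.4083
```

View pics/w4.png

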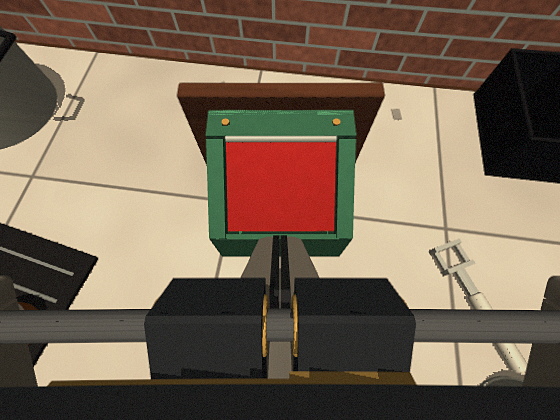

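The view shows the flap centred at (281,188) with the closed fingers aligned to its mid-width, and the plane fit agrees. Now I press along the arc.

```bash
python3 - <<'E'
from h import *
arm.move_linear(pp(0,.012),.1)
arm.sleep(.2); f0=np.array(arm.current_force())
top=None
def rep(t): f=np.array(arm.current_force())-f0; print(round(t,2),f.round(1),end='; '); return np.linalg.norm(f)
ths=np.arange(-.1,.521,.06); done=[]
for t in ths:
    arm.move_linear(pp(t),.02); done.append(t)
    if rep(t)>10: print('STOP'); break
im,w=cloud('wrist','w5.png'); im=im.astype(int)
r=(im[...,0]>90)&(im[...,1]<60)&(im[...,2]<60);P=w[r];P=P[~np.isnan(P[:,0])];P=P[(np.linalg.norm(P-H,axis=1)<.13)]
c=P.mean(0);n=np.linalg.svd(P-c,full_matrices=False)[2][2];n*=np.sign(n[2]);print('\nflap angle',len(P),np.arccos(n[2])-np.pi/6,arm.current_t())
E
```

```text
-0.1 [ 0.5  0.2 -1.6]; -0.04 [ 0.  -0.4 -1. ]; 0.02 [-0.4 -1.1 -0.3]; 0.08 [-0.2 -1.4  0.5]; 0.14 [-1.  -1.1  1.3]; 0.2 [-2.3 -1.1  1.6]; 0.26 [-2.7 -1.1  1.4]; 0.32 [-3.  -1.7  1.3]; 0.38 [-2.8 -0.8  2.7]; 0.44 [-2.2 -2.2  2.9]; 0.5 [-2.3 -0.8  4.2]; 
flap angle 21260 0.4850407314301227 28.05
```

```bash
python3 - <<'E'
from h import *
arm.move_linear(pp(.53),.02); print(arm.current_force()); arm.sleep(.3)
for t in np.arange(.48,-.13,-.06): arm.move_linear(pp(t),.02)
arm.move_linear(pp(-.12,.01),.02)
arm.move_linear(pp(0,.15),.1); arm.sleep(.3)
print(arm.current_force(),arm.current_t())
im,w=cloud('wrist','w6.png'); im=im.astype(int)
r=(im[...,0]>90)&(im[...,1]<60)&(im[...,2]<60);P=w[r];P=P[~np.isnan(P[:,0])];P=P[(np.linalg.norm(P-H,axis=1)<.13)]
c=P.mean(0);n=np.linalg.svd(P-c,full_matrices=False)[2][2];n*=np.sign(n[2]);print('flap angle',len(P),np.arccos(n[2])-np.pi/6)
im,w=cloud('top','t2.png');np.savez('top1.npz',im=im,w=w); w2=w.copy(); w2[...,2]-=.008
print(fitb(w2,np.array([.481,.2655])),fitb(w2,np.array([.501,.378])),arm.current_t())
E
```

```text
[-3.17317252 -0.08670354  4.94432135]
[ 0.16516734 -0.10174059  0.51376201] 34.75
flap angle 11586 -0.020825034047867397
(array([0.48014259, 0.26401683]), 284, np.float64(0.0011408035500390552)) (array([0.50026172, 0.37831472]), 299, np.float64(0.0010644548176128865)) 34.85
```

Flap shut, both bottles standing, arm clear: handing in.

```bash
python3 -c "
from h import *
print(arm.hand_in())"
```

```text
the job is handed in; nothing more can be done
None
```

I handed the job in at about 35 s, but no verdict came back. The bottle stands upright on the mat beside the undisturbed partner (gripped at 6 N per finger). The flap was pushed to about 0.5 rad with roughly 6 N, then eased back until shut.

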